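Let the tin out of the two-lane dispenser

ROBOT

A 6-joint arm with a two-finger parallel gripper is mounted at the origin on the work surface. World frame = base frame: x ahead of the robot, y to its left, z up, the work surface at z = 0. Lengths are in mm, angles in rad, forces in N, time in s.
With the tool pointing down it reaches from about 300 to 875 mm from the base axis. Payload 4.2 kg.
Tool frame: the origin (TCP) lies on the centre line of the jaws, within the pads' length; the fingertips stand 19 mm ahead of it and the grasp point (between the pads) is the TCP; z points along the fingers, x is the direction in which the jaws open and shut, and the axes are right-handed (so a half turn about z gives the same grasp; the last joint's range is limited). The gripper opens to 85 mm and grips with 20 to 120 N. Pads are 22 mm wide; open, the fingers measure 114 mm over their backs; the gripper's body (76 mm by 85 mm) begins 54 mm behind the grasp point. The pads swing forward as they close: fully open they stand 13 mm farther back than shut.
Start: joints at [1.164, 0.32, 1.565, -0, 1.257, -0.02], TCP at [216.908, 532.532, 250.338] pointing down, gripper open.
Joint ranges: [-3.11, 3.11], [-0.84, 2.01], [0.21, 2.61], [-1.34, 4.49], [0.05, 2.63], [-2.56, 2.56]. Speed limits (rad/s): [2.57, 2.57, 3.14, 3.14, 3.14, 3.14].

INTERFACE

Orientations are given as a rotation vector (axis times angle).
In Python, from cell import ctrl gives the robot as it stands.
- The arm moves only by the shell command python3 -m inch 'ROWS' [FORCE]. ROWS is JSON, a list of rows, each a list of 7 numbers: the shift along the tool's x, y, z in mm, then the turn, a rotation vector about the tool's x, y, z in rad, then the closure, from 0 (fully open) to 1 (shut). A call has 1 to 20 rows; each row is the pose to reach, as a shift and turn from the pose measured when the call began, along the tool's axes at that moment; what a row does not reach only later rows make up. A row lasts 1/10 s, in which the tool goes at most 50 mm and 8.59 degrees, less where a joint would pass 70% of its speed; a pose out of reach is approached as far as the arm can. A call with a gripper value outside its range is refused whole. The fingers move at their own pace and stop on an object; FORCE is the grip in N (left out, the last holds). Time passes only in rows, so rows that repeat a pose let the fingers close. It gives the time, the measured TCP pose, the force and the opening at its end, in the units of the state.
- ctrl.observe(): the state, without advancing time (a new reading comes with each control period).
- ctrl.capture(name): name is "side" or "top" or "wrist"; returns a dict with "pixels" (420x560x3 uint8, red, green, blue), "K" (3x3 intrinsics, pixels), "view" (4x4, takes a point from world to camera coordinates); the wrist camera has in their place "tool_from_camera" (4x4, takes a point from camera to tool coordinates, whose origin is the TCP and whose axes are the tool frame's). Camera axes: x right, y down, z forward; pixel columns grow to the right and rows downward; lengths in mm; the calibration is good to about 2 mm. The wrist camera is an equidistant fisheye: a pixel r from the principal point sees the ray r / f radians off the axis. A picture is of the moment at which its call begins: read the wrist's pose just before it. There is no depth.
- ctrl.sign_off(): hands the job in, once; it reports no verdict.
Trained networks look in a picture, given as the dict that the camera call returned (one of the last four; its "shot" number tells which), for a name from the list of things; names that differ only in an ending like _2 or _b are one class to them, and where a whole thing is asked for, a point or a joint stands for the part that bears it (a point fixed in the world has none). Each returns a list of dicts, best first, with "score" (0 to 1); they miss things now and then, are a little off and sometimes report something else, mostly with a low value. They report only what shows in the picture. A call takes as long as a camera call. They do not tell look-alikes from the thing itself.
- ctrl.spot_in(picture, name): "box" ([left, top, width, height] in pixels, round what is visible of it).
The state is a dict: "time": time; "joint_pos": joint angles; "qvel": joint speeds; "tau": joint torques, N m; "eef_pos": TCP position; "tcp_rot": TCP orientation; "force": force on the tool from outside, world axes, zero at the start; "moment": the same for the moment, N m; "gripper_width": opening from 0.0 (shut) to 1.0 (fully open).
Only numpy, scipy, OpenCV 4.12 (cv2) and the standard library are available. Lean on these libraries where they do the work, as an engineer would, in place of code of your own. Each camera call takes 0.05 s, during which the arm holds its last target.

TASK

Let the tin roll out of the two-lane wooden dispenser: with the fingertips press down the paddle of the rocking lever over the tin's lane until the gate at its other end lifts and the tin rolls down into the front tray, then let the lever come back up so that the gate is shut again. The jar's gate must stay shut and the jar in its place; do not touch the tin or jar, pick nothing up, and leave the toolbox, saucer, hex key set and bleed key as they are.

Things in the scene. Friction and masses are not known exactly. Their poses are not given: they have to be found in the camera images.
- dispenser: Fixed plywood box, x -210 to +90 mm, 176 mm wide (y), walls 60, posts at x = 0 130 mm high. Origin: underside, below the pivots. Two 76 mm lanes at y = +42 (left) and -42 (right); floor falls to -x, the tray behind the front lip (inner face x = -200). Over each lane a lever rocks on a pivot at x = 0, 115 mm up: gate hangs at its -x end (x = -85), paddle at its +x end.
- paddle_left (a point): centre of the top face of the left lever's paddle (dispenser +y): flat plate 50 mm (x) by 46 mm (y), 6 mm thick, 115 mm in +x from the pivot, 123 mm above the shelf at rest. Press it down about 50 mm to open the gate (stop at about 55 mm). z axis square to the plate; axes as the dispenser's at rest.
- paddle_right (a point): centre of the top face of the right lever's paddle (dispenser -y): flat plate 50 mm (x) by 46 mm (y), 6 mm thick, 115 mm in +x from the pivot, 123 mm above the shelf at rest. Press it down about 50 mm to open the gate (stop at about 55 mm). z axis square to the plate; axes as the dispenser's at rest.
- lever_left (a joint): rocking lever over the left lane (dispenser +y), rad: 0 = sprung up at rest, gate shut; grows as the paddle is pressed and the gate lifts; the tin or jar can pass from about 0.35; stop at 0.5. Springs back to 0 when let go. Pressing takes about 4 N at first, 8 N near the stop.
- lever_right (a joint): rocking lever over the right lane (dispenser -y), rad: 0 = sprung up at rest, gate shut; grows as the paddle is pressed and the gate lifts; the tin or jar can pass from about 0.35; stop at 0.5. Springs back to 0 when let go. Pressing takes about 4 N at first, 8 N near the stop.
- tin: Small plain food tin, 48 mm diameter, 70 mm long, a straight cylinder with a paper band, lying across one of the two lanes behind its gate (which lane varies). Origin at its centre; y is its long axis. Once let out it takes about 1 s to roll into the tray and comes to rest against the front lip with its centre near dispenser x = -175 mm.
- jar: Small amber glass spice jar, 48 mm diameter, with a narrower black cap (36 mm), 70 mm long in all, lying across the other lane behind its gate. Origin on its axis at mid-length; y is its long axis, cap towards +y. It must stay.
- toolbox: Closed red plastic toolbox, 326 x 166 x 137 mm (handle to 160 mm), long side along its x. Origin: centre of underside. Bystander.
- saucer: White ceramic saucer of screws, 124 mm diameter, 18 mm high. Origin: centre of underside. Bystander.
- hex_set: Silver hex key set in its folding case, 100 x 32 x 20 mm, long side along x. Origin: centre of underside. Bystander.
- bleed_key: Chrome bleed key, 41 x 30 x 12 mm, long side along x. Origin on its underside near the middle. Bystander.
Things that resemble listed ones, but are neither listed nor needed, are in the scene too. Leave any yellow look-alike of the tin alone.

How it is judged (in metres and radians):
On the way, in this order (a step that is already met when the one before it is completed fails the run):
1. the lever over the tin's lane is pressed and its gate lifts (((y of tin in the frame of dispenser above 0 m and value of joint lever_left above 0.2 rad) or (y of tin in the frame of dispenser below 0 m and value of joint lever_right above 0.2 rad))), for 0.02 s.
2. the tin has rolled under the gate into the front tray (x of tin in the frame of dispenser below -0.14 m), for 0.2 s.
At the end, for the whole second after the job is handed in: The tin lies at rest (under 20 mm/s) on the floor of the front tray, its centre 0 to 50 mm from the front lip; both levers are back up (under 0.05 rad, gates shut); the jar is within 15 mm of where it was (x of tin in the frame of dispenser between -0.2 and -0.15 m and y of tin in the frame of dispenser between -0.084 and 0.084 m and z of tin in the frame of dispenser below 0.055 m and linear speed of tin below 0.02 m/s and value of joint each of lever_left, lever_right below 0.05 rad and distance of jar from where it was at the start of the episode below 0.015 m); the robot touches nothing.
It fails at once if the lever over the jar's lane is pressed (more than 0.1 rad) ((y of jar in the frame of dispenser above 0 m and value of joint lever_left above 0.1 rad) or (y of jar in the frame of dispenser below 0 m and value of joint lever_right above 0.1 rad)).
It fails at once if the robot touches the tin or the jar (contact force between any of the fingers, the arm and tin above 0.5 N or contact force between any of the fingers, the arm and jar above 0.5 N).
It fails at once if the tin or the jar is lifted (height (world z) of any of tin, jar above 0.085 m).
It fails at once if a bystander (toolbox, saucer, hex key set, bleed key) is moved more than 15 mm or lifted (distance of any of toolbox, saucer, hex_set, bleed_key from where it was at the start of the episode above 0.015 m).
It also fails if it takes over 35 s, if anything falls off the work surface, if the arm or the gripper's body presses on something with over 40 N, if the wrist force passes 120 N, or if a joint passes its speed limit or range.

## Working session

There is one attempt and no reset: what is moved stays moved. The work goes in short steps, Python scripts to look and compute and a shell command to move; the robot and the scene stay as the last step left them, time stands still between calls to the robot, and variables do not carry over. Pictures are saved under pics/ and viewed, and the job is handed in when it is done.

```bash
mkdir -p pics; ls; cat > h.py <<'E'
import numpy as np,cv2
from cell import ctrl
def snap(n,f):
    p=ctrl.capture(n); cv2.imwrite('pics/'+f+'.png',cv2.cvtColor(p['pixels'],cv2.COLOR_RGB2BGR)); return p
def unproj(p,u,v,z):
    K=np.array(p['K']);V=np.array(p['view']);R=V[:3,:3];t=V[:3,3]
    c=-R.T@t; d=R.T@np.linalg.solve(K,[u,v,1]); return c+d*(z-c[2])/d[2]
def proj(p,X):
    K=np.array(p['K']);V=np.array(p['view']);q=K@(V[:3,:3]@np.array(X)+V[:3,3]);return q[:2]/q[2]
E
python3 - <<'E'
from h import *
import pickle
for n in('top','side'):
    p=snap(n,n+'1'); pickle.dump(p,open(n+'1.pkl','wb'))
    for k in ('dispenser','paddle_left','tin','jar','toolbox','saucer','hex_set','bleed_key'):
        print(n,k,[(r['box'],round(r['score'],2)) for r in ctrl.spot_in(p,k)[:3]])
print(ctrl.observe())
E
```

```text
pics
top dispenser [([207.8, 173.1, 97.7, 141.7], 0.87)]
top paddle_left [([226.5, 171.5, 46.2, 94.7], 0.98)]
top tin [([228.0, 236.1, 27.1, 24.9], 0.8), ([117.0, 275.6, 24.2, 26.7], 0.74)]
top jar [([257.6, 247.4, 26.2, 27.2], 0.69)]
top toolbox [([57.7, 106.1, 127.3, 139.0], 0.57)]
top saucer [([177.8, 183.8, 45.1, 38.1], 0.72), ([53.3, 105.4, 129.7, 140.5], 0.67)]
top hex_set [([310.3, 254.4, 15.6, 36.9], 0.58)]
top bleed_key [([257.2, 185.8, 46.2, 88.9], 0.64), ([333.1, 205.4, 8.0, 13.9], 0.47), ([256.8, 250.0, 30.1, 24.2], 0.34)]
side dispenser [([161.6, 166.6, 158.2, 100.7], 0.85)]
side paddle_left [([219.7, 170.5, 98.2, 32.8], 0.74)]
side tin [([184.5, 113.2, 25.2, 22.8], 0.89), ([226.7, 183.3, 24.1, 24.6], 0.7)]
side jar [([212.9, 211.9, 22.7, 24.9], 0.76)]
side toolbox [([236.2, 61.6, 123.2, 93.6], 0.61)]
side saucer [([267.0, 156.8, 41.3, 35.3], 0.78), ([220.8, 172.0, 95.3, 31.7], 0.65)]
side hex_set [([184.8, 276.0, 43.8, 15.3], 0.8), ([235.4, 63.5, 124.7, 91.9], 0.41)]
side bleed_key [([277.5, 297.1, 16.0, 12.2], 0.74)]
{'time': 0.9, 'joint_pos': array([ 1.16398025e+00,  3.19574488e-01,  1.56449465e+00,  3.98352652e-06,
        1.25741625e+00, -1.99651574e-02]), 'qvel': array([ 4.34789789e-05, -1.24403205e-03,  4.36853499e-04, -6.76268136e-04,
       -1.03697343e-04,  1.18714961e-05]), 'tau': array([ 4.34695512e-04, -4.15386307e+01, -2.34429789e+01,  6.37808330e-05,
        2.18203149e-04,  1.35742830e-07]), 'eef_pos': array([216.91505662, 532.52341126, 250.35469203]), 'tcp_rot': array([-2.60697429e+00, -1.75297021e+00, -1.38454760e-04]), 'force': array([ 0.4760136 , -0.71856995,  0.13723962]), 'moment': array([-0.03433179,  0.06448591, -0.02826755]), 'gripper_width': 1.0022981563140905}
```

View pics/top1.png

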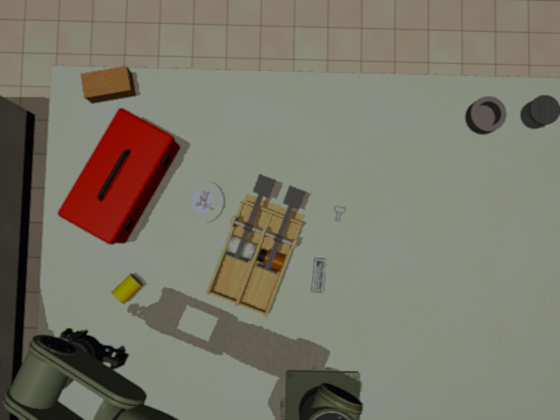

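View pics/side1.png

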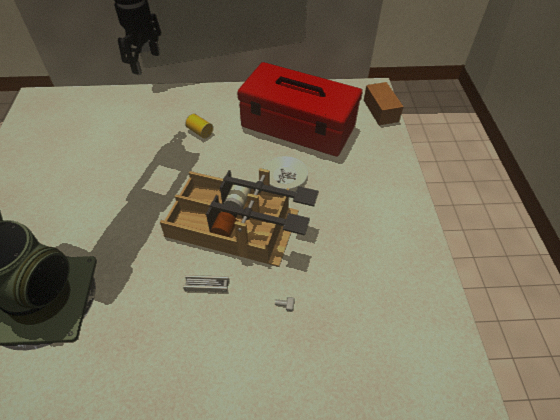

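```bash
python3 - <<'E'
import cv2
a=cv2.imread('pics/top1.png')[160:325,170:350]; cv2.imwrite('pics/topc.png',cv2.resize(a,None,fx=3.5,fy=3.5,interpolation=cv2.INTER_CUBIC))
a=cv2.imread('pics/side1.png')[150:280,150:330]; cv2.imwrite('pics/sidec.png',cv2.resize(a,None,fx=4,fy=4,interpolation=cv2.INTER_CUBIC))
E
```

```text
(no output)
```

View pics/topc.png

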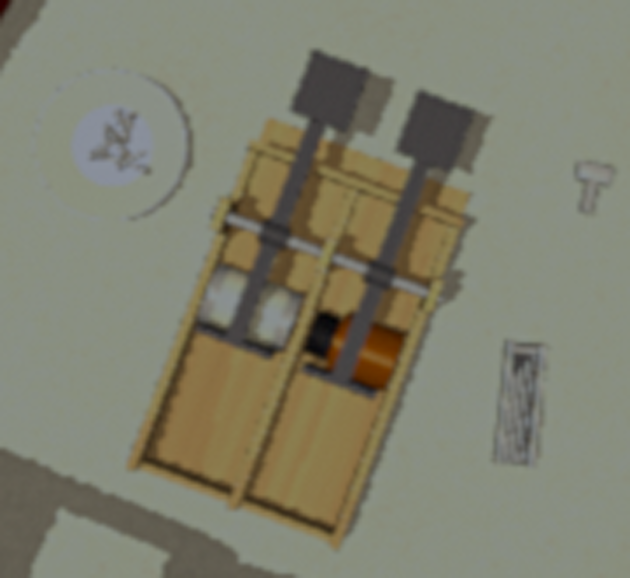

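View pics/sidec.png

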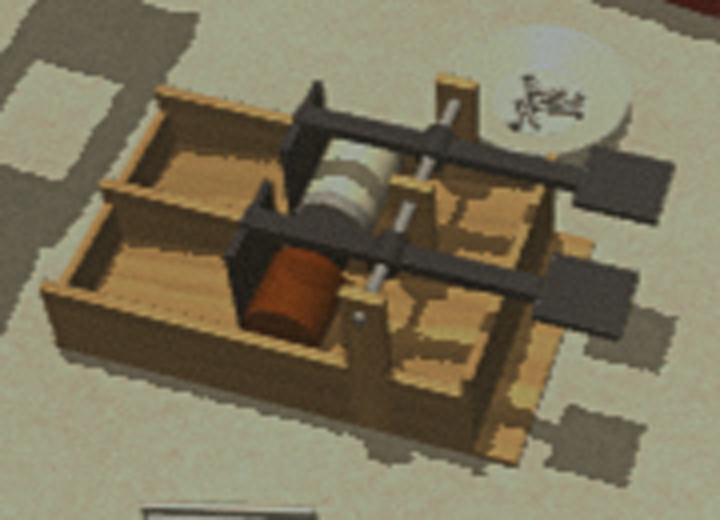

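The tin (grey/white band) is in the lane on image left, at top (239,246) and side (237,195). The amber jar with the black cap is in the other lane, at top (271,260) and side (224,224). Candidates:
- Tin: the one in the lane, top (239,246), or the yellow look-alike at top (127,288). I choose the one in the lane.
- Paddle: top (265,186) over the tin, or top (295,197) over the jar. I choose (265,186). The crop confirms it is on the tin's lever.

```bash
python3 - <<'E'
from h import *
import pickle
T=pickle.load(open('top1.pkl','rb'));S=pickle.load(open('side1.pkl','rb'))
def tri(a,b):
    A=[]
    for p,(u,v) in((T,a),(S,b)):
        P=np.array(p['K'])@np.array(p['view'])[:3]
        A+=[u*P[2]-P[0],v*P[2]-P[1]]
    A=np.array(A);X=np.linalg.svd(A)[2][-1];return X[:3]/X[3]
t=lambda x,y:(170+(x+.5)/3.5-.5,160+(y+.5)/3.5-.5)
s=lambda x,y:(150+x/4-.4,150+y/4-.4)
print('L',tri(t(332,90),s(625,185)));print('R',tri(t(437,132),s(588,296)))
L=unproj(T,*t(332,90),123);R=unproj(T,*t(437,132),123);print(L,R)
# paddle corners, front corners
for n,x,y in(('L far-left',314,50),('L near-left',292,115),('L far right',371,64),('L nr right',350,131)): print(n,unproj(T,*t(x,y),123))
fl=unproj(T,*t(133,467),60);fr=unproj(T,*t(338,545),60);print('front',fl,fr)
d=L-R;print(np.degrees(np.arctan2(d[1],d[0]))-90,np.linalg.norm(d)); d=fl-fr;print(np.degrees(np.arctan2(d[1],d[0]))-90,np.linalg.norm(d))
print('saucer',unproj(T,*t(118,145),10))
for nm,X in(('L',L),('R',R)): print(nm,proj(S,X))
E
```

```text
L [603.42918903 169.89945771 122.82447418]
R [574.6819826   91.06345144 122.70690595]
[603.6039458  169.89418127 123.        ] [573.95925271  91.07698725 123.        ]
L far-left [633.30250277 184.00956449 123.        ]
L near-left [584.22073815 199.20478875 123.        ]
L far right [623.76621757 141.27657982 123.        ]
L nr right [573.24362196 155.80241916 123.        ]
front [316.22075225 317.14992464  60.        ] [260.13138263 158.16186995  60.        ]
-20.612265180961813 84.20782565441527
-19.432323753201416 168.59187086213723
saucer [568.8962878  343.36466597  10.        ]
L [306.03941754 195.78843689]
R [295.86949769 223.56817275]
```

```bash
cat > d.py <<'E'
from h import *
from scipy.spatial.transform import Rotation as R
o=ctrl.observe(); M=R.from_rotvec(o['tcp_rot']).as_matrix()
c=np.cos(np.radians(-20.3));s=np.sin(np.radians(-20.3))
g=np.array([603.5+2*c,170+2*s,160])
print(o['time'],o['eef_pos'].round(1),o['force'].round(1),o['gripper_width'],'to hover(160):',(M.T@(g-o['eef_pos'])).round(1)); print(M.round(3))
E
python3 d.py
```

```text
0.9 [216.9 532.5 250.4] [ 0.5 -0.7  0.1] 1.0022981563140905 to hover(160): [-189.8  496.8   90.3]
[[ 0.377  0.926  0.   ]
 [ 0.926 -0.377  0.   ]
 [ 0.    -0.    -1.   ]]
```

```bash
python3 -m inch '[[-12,32,0,0,0,0,0.5],[-26,67,0,0,0,0,1],[-40,104,0,0,0,0,1],[-54,141,0,0,0,0,1],[-68,178,0,0,0,0,1],[-82,215,0,0,0,0,1],[-96,252,0,0,0,0,1],[-110,289,0,0,0,0,1],[-124,326,0,0,0,0,1],[-138,363,0,0,0,0,1],[-152,400,0,0,0,0,1],[-166,437,10,0,0,0,1],[-178,468,25,0,0,0,1],[-186,488,40,0,0,0,1],[-190,497,55,0,0,0,1],[-190,497,63,0,0,0,1],[-190,497,65,0,0,0,1],[-190,497,65,0,0,0,1]]' 40
python3 d.py
python3 - <<'E'
from h import *
p=snap('wrist','w2');p=snap('side','s2')
a=cv2.imread('pics/s2.png')[90:280,150:350]; cv2.imwrite('pics/s2c.png',cv2.resize(a,None,fx=3,fy=3,interpolation=cv2.INTER_CUBIC))
p=snap('top','t2')
a=cv2.imread('pics/t2.png')[130:325,170:370]; cv2.imwrite('pics/t2c.png',cv2.resize(a,None,fx=3,fy=3,interpolation=cv2.INTER_CUBIC))
E
```

```text
time: 2.7
eef_pos: [604.8, 170.1, 185.4]
tcp_rot: [-2.605, -1.754, 0.0]
force: [0.4, -0.8, 0.4]
gripper_width: -0.003
2.7 [604.8 170.1 185.4] [ 0.4 -0.8  0.4] -0.0030611661990403312 to hover(160): [-0.5  0.9 25.4]
[[ 0.376  0.927 -0.   ]
 [ 0.927 -0.376  0.   ]
 [ 0.    -0.001 -1.   ]]
```

View pics/w2.png

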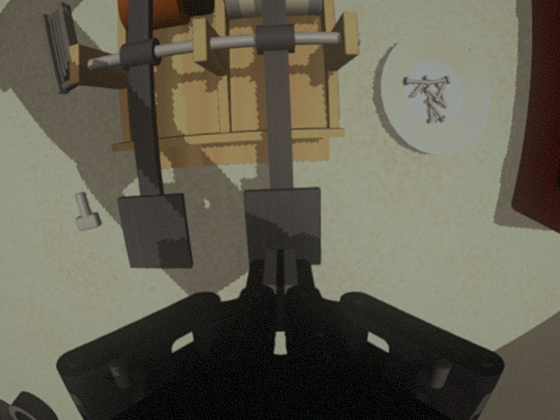

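View pics/s2c.png

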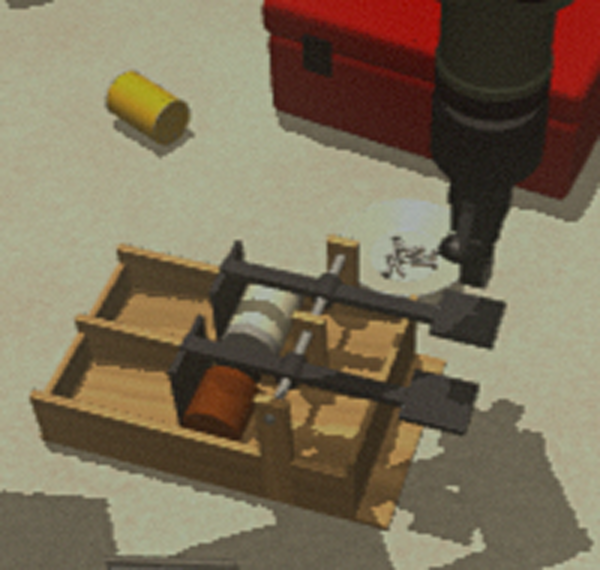

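View pics/t2c.png

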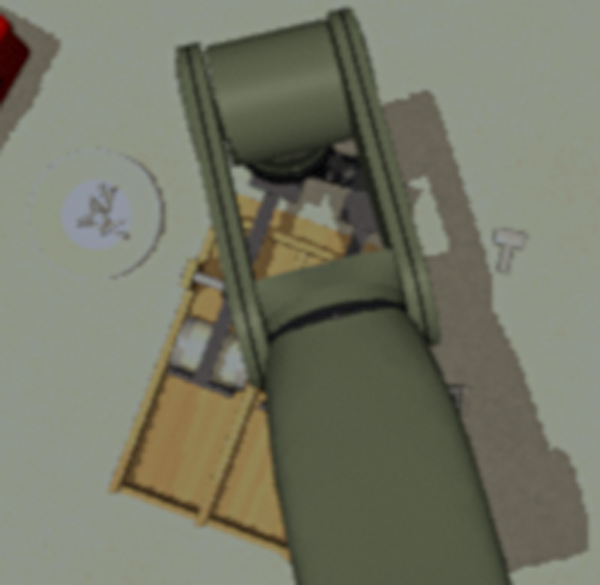

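The wrist picture shows the shut fingertips at about (281,270), centred across the tin lane's paddle (245–321 px). The jar's paddle, at about (155,230), is well clear. Now I press.

```bash
python3 -m inch '[[0,1,15,0,0,0,1],[0,1,30,0,0,0,1],[0,1,40,0,0,0,1],[0,1,50,0,0,0,1],[0,1,58,0,0,0,1],[0,1,66,0,0,0,1],[0,1,74,0,0,0,1],[0,1,82,0,0,0,1],[0,1,87,0,0,0,1],[0,1,90,0,0,0,1],[0,1,90,0,0,0,1]]'
python3 - <<'E'
from h import *
p=snap('side','s3')
a=cv2.imread('pics/s3.png')[90:280,150:350]; cv2.imwrite('pics/s3c.png',cv2.resize(a,None,fx=3,fy=3,interpolation=cv2.INTER_CUBIC))
E
```

```text
time: 3.95
eef_pos: [606.7, 170.2, 97.4]
tcp_rot: [2.606, 1.755, 0.005]
force: [-1.5, -0.5, 7.0]
gripper_width: 0.004
```

View pics/s3c.png

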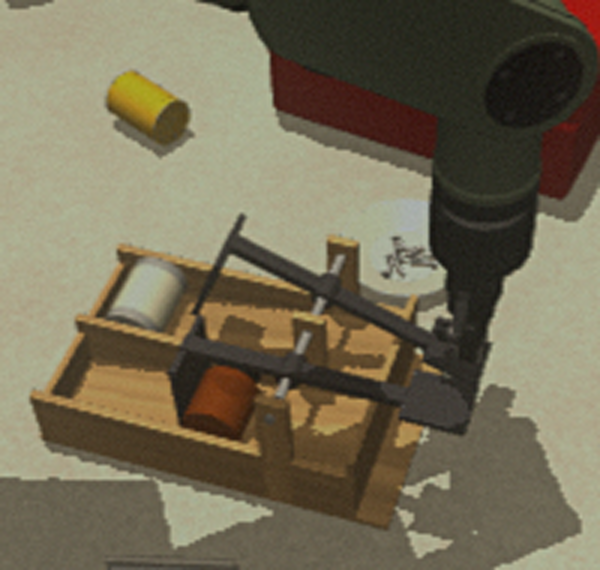

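The left gate is lifted and the tin is already in the tray, at crop (148,290). The jar is still behind its own shut gate. I'll hold briefly, then raise the fingers.

```bash
python3 -m inch '[[0,0,0,0,0,0,1],[0,0,0,0,0,0,1],[0,0,0,0,0,0,1],[0,0,-8,0,0,0,1],[0,0,-16,0,0,0,1],[0,0,-24,0,0,0,1],[0,0,-32,0,0,0,1],[0,0,-40,0,0,0,1],[0,0,-48,0,0,0,1],[0,0,-58,0,0,0,1],[0,0,-75,0,0,0,1],[0,0,-95,0,0,0,1],[0,0,-115,0,0,0,1],[0,0,-130,0,0,0,1],[0,0,-130,0,0,0,1],[0,0,-130,0,0,0,1]]'
python3 - <<'E'
from h import *
p=snap('side','s4')
a=cv2.imread('pics/s4.png')[90:280,150:350]; cv2.imwrite('pics/s4c.png',cv2.resize(a,None,fx=3,fy=3,interpolation=cv2.INTER_CUBIC))
print(ctrl.spot_in(p,'tin'),ctrl.spot_in(p,'jar'))
p=snap('side','s5');print(ctrl.spot_in(p,'tin')[:2],ctrl.observe()['force'])
E
```

```text
time: 5.6
eef_pos: [605.6, 170.0, 227.0]
tcp_rot: [-2.605, -1.755, -0.003]
force: [-1.6, 0.6, 0.0]
gripper_width: 0.0
[{'box': [181.7, 174.6, 27.5, 25.6], 'score': 0.96}] [{'box': [206.6, 212.4, 30.5, 28.0], 'score': 0.71}]
[{'box': [181.6, 174.4, 28.0, 25.3], 'score': 0.86}, {'box': [188.8, 113.4, 24.4, 22.5], 'score': 0.7}] [-0.06297988  0.13576673 -0.54544979]
```

View pics/s4c.png

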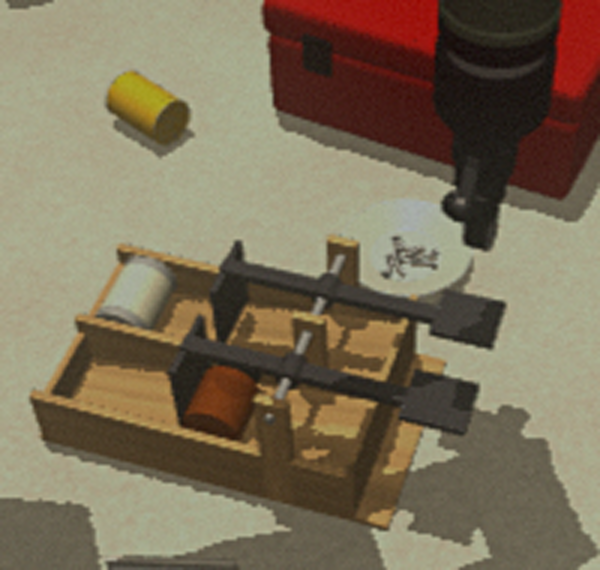

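The tin is near the front lip at crop (136,292), both levers are up and the gates are shut. I'll wait a moment and check that the tin is at rest.

```bash
python3 -m inch '[[0,0,0,0,0,0,1],[0,0,0,0,0,0,1],[0,0,0,0,0,0,1],[0,0,0,0,0,0,1],[0,0,0,0,0,0,1],[0,0,0,0,0,0,1],[0,0,0,0,0,0,1],[0,0,0,0,0,0,1],[0,0,0,0,0,0,1],[0,0,0,0,0,0,1]]'
python3 - <<'E'
from h import *
p=snap('side','s6');q=snap('top','t6');b=ctrl.spot_in(p,'tin')[0]['box'];print(b,[r['box'] for r in ctrl.spot_in(q,'tin')],ctrl.observe()['force'])
def diff(x,y): 
    d=np.abs(cv2.imread(f'pics/{x}.png').astype(int)-cv2.imread(f'pics/{y}.png')).sum(2)[165:270,160:320]; return d.mean(),(d>60).sum()
print(diff('s4','s5'),diff('s5','s6'))
X=unproj(p,b[0]+b[2]/2,b[1]+b[3]/2,35);c,s=np.cos(np.radians(-20.3)),np.sin(np.radians(-20.3))
d=X-np.array([603.5-115*c-42*-s*1,170-115*s-42*c,0]);print('tin in dispenser',d[0]*c+d[1]*s,-d[0]*s+d[1]*c)
E
```

```text
time: 6.85
eef_pos: [605.9, 169.9, 226.5]
tcp_rot: [-2.606, -1.754, -0.002]
force: [-0.7, -0.4, 0.1]
gripper_width: 0.004
[181.6, 175.7, 27.0, 23.3] [[212.0, 276.1, 26.9, 21.8], [113.8, 273.5, 28.6, 29.1]] [ 0.30533564  0.44497524 -0.15474729]
(np.float64(7.15172619047619), np.int64(28)) (np.float64(7.063690476190477), np.int64(11))
tin in dispenser -183.55964471315994 56.1466003210486
```

```bash
python3 -c "
from cell import ctrl
print(ctrl.sign_off())"
```

```text
the job is handed in; nothing more can be done
None
```

The tin is out of the dispenser and lying at rest in the front tray, and I've handed the job in; the sign-off gave no verdict. I pressed the left lever's paddle (the tin's lane) with the shut fingertips, using about 7 N. The gate lifted, the tin rolled out, and I raised the fingers slowly so the lever came back up.

- **Tin at rest:** side pictures taken over 1 s apart showed no movement beyond image noise.
- **Tin position:** my estimate put its centre at about x = -184, y = +56 mm in the dispenser. That is about 9 mm off the expected x of -175, and y is further from the lane centre than the tin can be. I put this down to the rough box-centre estimate. The x is still inside the required range of -200 to -150 mm.
- **Levers and jar:** in the side picture after release, both levers were back up, both gates were shut and the jar was still behind its own gate.
- **Robot:** it finished clear above the paddle, with no force on it beyond sensor noise.
- **Bystanders:** the arm stayed well clear of them. I did not measure their positions again at the end.

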